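Put away spices, cup and tin in the kitchen trays

TASK

Tidy the mixed things on the kitchen counter into the trays where they belong: both amber spice jars (red cap and yellow cap) in the brown wooden tray, the blue espresso cup in the green tray and the food tin in the grey tray. Set each one down standing upright on the floor of its tray, without dropping it, and leave the pepper mill and the oil bottle standing where they are.

Things in the scene. Friction and masses are not known exactly. Their poses are not given: they have to be found in the camera images.
- red_jar_mid (a point): amber glass spice jar with a pale paper label and a red cap, loose, standing upright: 44 mm across, 76 mm high, about 140 g. This point is at its centre, 38 mm above its base; z is its axis, up.
- yellow_jar_mid (a point): amber glass spice jar with a pale paper label and a yellow cap, loose, standing upright: 44 mm across, 76 mm high, about 140 g. This point is at its centre, 38 mm above its base; z is its axis, up.
- cup_mid (a point): dark blue ceramic espresso cup without handle, loose, standing mouth up: 56 mm across with straight sides (from 12 mm above its base to the rim; foot 48 mm across), 60 mm high, wall 4 mm, about 130 g. This point is on its axis, 30 mm above its base; z is its axis, up.
- tin_mid (a point): full small food tin, bare steel with a broad green band and a ring-pull lid, loose, standing upright: 60 mm across, 60 mm high, about 200 g. This point is at its centre, 30 mm above its base; z is its axis, up.
- spice_tray: low open tray, dark brown wood, fixed to the counter: 140 mm along its x by 150 mm along its y outside, 28 mm high, walls and floor 5 mm thick. Origin: centre of its underside, on the counter; z up. For the spice jars; both fit side by side, for instance 35 mm either side of the centre along its y.
- cup_tray: low open tray, green plastic, fixed to the counter: 140 mm along its x by 150 mm along its y outside, 28 mm high, walls and floor 5 mm thick. Origin: centre of its underside, on the counter; z up. For the cup.
- tin_tray: low open tray, grey plastic, fixed to the counter: 140 mm along its x by 150 mm along its y outside, 28 mm high, walls and floor 5 mm thick. Origin: centre of its underside, on the counter; z up. For the tin.
- mill: turned wooden pepper mill, loose, to be left alone: at most 52 mm across, 140 mm high, standing among the things to sort. Origin: centre of its underside.
- oil: green glass oil bottle with a black cap, loose, to be left alone: 54 mm across, 170 mm high, standing among the things to sort. Origin: centre of its underside.

How it is judged:
By the outcome, as a careful person would: the job done as asked, in the order asked, and still so for the second after the job is handed in, with the robot touching nothing.
It also fails if it takes over 125 s, if anything falls off the work surface, if the arm or the gripper's body presses on something with over 40 N, if the wrist force passes 120 N, or if a joint passes its speed limit or range.

ROBOT

A 6-joint arm with a two-finger parallel gripper is mounted at the origin on the work surface. World frame = base frame: x ahead of the robot, y to its left, z up, the work surface at z = 0. Lengths are in m, angles in degrees, forces in N, time in s.
With the tool pointing down it reaches from about 0.375 to 0.9 m from the base axis. Payload 3.1 kg.
Tool frame: the origin (TCP) lies at the very end of the fingers, on their centre line; the grasp point (between the pads) lies 19 mm behind it; z points along the fingers, y is the line along which they close (so a half turn about z gives the same grasp; the last joint's range is limited). The gripper opens to 87 mm and grips with 3 to 60 N. Pads are 19 mm wide; open, the fingers measure 117 mm over their backs; the gripper's body (75 mm by 190 mm) begins 51 mm behind the grasp point.
Start: joints at [-73.997, 30.224, 82.088, -0, 67.689, -10.227], TCP at [0.276, -0.561, 0.223] pointing down, gripper open.
Joint ranges: [-176.69, 176.69], [-43.24, 126.21], [12.49, 139.97], [-82, 262], [0, 151.66], [-163.58, 163.58]. Speed limits (degrees/s): [159.86, 159.86, 180, 180, 180, 180].

INTERFACE

Orientations are given as a 3x3 rotation matrix whose columns are the frame's x, y, z axes.
In Python, from rig import * gives the robot as it stands.
- The arm moves only by the tool jog_arm, never from a script. Its arguments are lists of equal length, an entry for each row: "delta_pos": the shift along the world's x, y, z in cm, a list of three; "turn": the turn about the world's z in degrees; "grip": the closure, from 0 (fully open) to 1 (shut). In form: {"delta_pos": [[x, y, z], ...], "turn": [turn, ...], "grip": [grip, ...]}. A call has 1 to 12 rows; each row is the pose to reach, as a shift and turn from the pose commanded when the call began; what a row does not reach only later rows make up. A row lasts 1/8 s, in which the tool goes at most 62.5 mm and 10.7 degrees, less where a joint would pass 70% of its speed; a pose out of reach is approached as far as the arm can. A call with a gripper value outside its range is refused whole. The fingers move at their own pace and stop on an object; the grip force is fixed at half the most. Time passes only in rows, so rows that repeat a pose let the fingers close. It gives the time, the measured TCP pose, the force, the opening and the grip force at its end, in the units of the state.
- read_state(): the state, without advancing time (a new reading comes with each control period).
- capture(name): name is "scene" or "top" or "wrist"; returns a dict with "color" (400x640x3 uint8, blue, green, red), "fovy" (degrees; the focal length in pixels is half the picture's height over the tangent of half this angle, whatever the lens; pixels are square), "cx", "cy" (the principal point, pixels), "camera_from_world" (4x4, takes a point from world to camera coordinates). Camera axes: x right, y up, looking along -z (the intrinsics and any distortion apply to the point x, -y, -z); pixel columns grow to the right and rows downward; lengths in m; the calibration is good to about 2 mm. The wrist camera is an equidistant fisheye: a pixel r from the principal point sees the ray r / f radians off the axis. A picture is of the moment at which its call begins. There is no depth.
- hand_in(): hands the job in; it is judged then, once.
The state is a dict: "time_s": time; "joint_positions": joint angles; "qvel": joint speeds; "tau": joint torques, N m; "position": TCP position; "tcp_rot": TCP orientation; "force": force on the tool from outside, world axes, zero at the start; "moment": the same for the moment, N m; "opening": opening from 0.0 (shut) to 1.0 (fully open); "grasp_force": force on a finger pad.
Only numpy, scipy, OpenCV 4.12 (cv2) and the standard library are available. Lean on these libraries where they do the work, as an engineer would, in place of code of your own. Each camera call takes 0.05 s, during which the arm holds its last target. There are 200 camera calls.

## Working session

There is one attempt and no reset: what is moved stays moved. The work goes in short steps, Python scripts to look and compute and a tool call to move; the robot and the scene stay as the last step left them, time stands still between calls to the robot, and variables do not carry over. Pictures are saved under pics/ and viewed, at most 14 in all, crops included, and the job is handed in when it is done.

Besides the shell and the picture viewer there is one more tool, called after "Request:" in YAML: its name, and indented under it one key for each argument. jog_arm: Moves the arm, as the interface text tells. Its arguments: {"type":"object","properties":{"delta_pos":{"type":"array"},"turn":{"type":"array"},"grip":{"type":"array"}},"required":["delta_pos","turn","grip"]}

```bash
ls; mkdir -p pics
python3 - <<'E'
from rig import *
import cv2,pickle
d={}
for n in("scene","top","wrist"):
    d[n]=capture(n); cv2.imwrite(f"pics/{n}0.png",d[n]["color"]); print(n,d[n]["fovy"],d[n]["cx"],d[n]["cy"],d[n]["camera_from_world"].tolist() if hasattr(d[n]["camera_from_world"],'tolist') else d[n]["camera_from_world"])
pickle.dump(d,open("caps0.pkl","wb"))
s=read_state();print(s["tcp_rot"],s["time_s"])
E
```

```text
pics
scene 55.87958025364978 321.14209019213786 196.37845641414032 [[0.8987116760073371, 0.43852201591803686, 0.003970511713137274, -0.45359817066085256], [-0.31978003178438924, 0.6491111851041593, 0.6902140252448139, 0.10516261086978604], [0.30009674220167404, -0.6215730937933646, 0.7235943852684922, -1.1929824379424296], [0.0, 0.0, 0.0, 1.0]]
top 51.8044225911081 319.2709359751562 206.60671899737247 [[-0.008081380602173747, -0.9999572539458065, 0.004492390090445512, 0.004334535349153162], [0.991162481342367, -0.007415279019473309, 0.1324460237844289, -0.49348843655637065], [-0.13240704991353355, 0.005523035236650359, 0.9911800387492528, -0.8471194055538582], [0.0, 0.0, 0.0, 1.0]]
wrist 65.70646984690485 323.84852762256196 203.23212395081532 [[0.4419871777594379, -0.8970187934321096, -0.0021491686417109026, -0.624068525566438], [0.861015722281886, 0.42491697722177335, -0.27945927870105547, 0.033173646755617764], [0.2515934432366038, 0.12166694990141937, 0.9601551398716963, -0.39234674195533886], [0.0, 0.0, 0.0, 1.0]]
[[ 8.97013939e-01  4.42001987e-01 -4.85981385e-04]
 [ 4.42002163e-01 -8.97012506e-01  1.62856853e-03]
 [ 2.83899148e-04 -1.67565350e-03 -9.99998556e-01]] 0.15
```

View pics/top0.png

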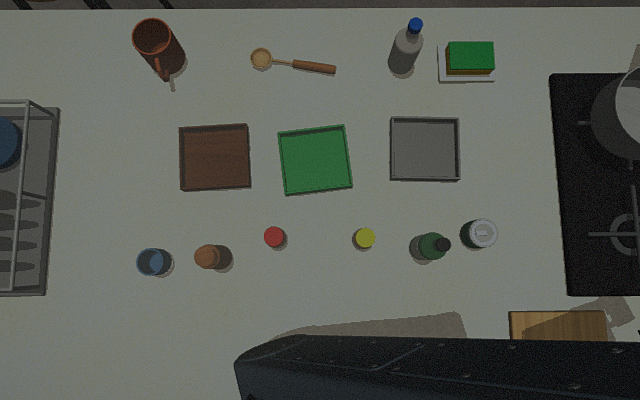

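View pics/scene0.png

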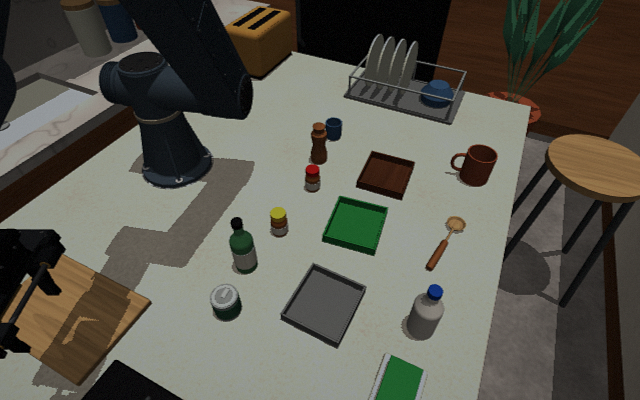

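The top view shows the cup at (153,262), mill (207,257), red cap (274,237), yellow cap (365,238), oil (432,246) and tin (480,234). The trays are at (215,157), (315,160) and (425,149). I'll enlarge it to read the pixels more closely.

Run:
```python
import cv2,numpy as np
im=cv2.imread("pics/top0.png").astype(float)
im=np.clip(im*1.8,0,255).astype(np.uint8)
for n,(x0,y0,x1,y1) in dict(a=(120,205,320,285),b=(340,205,520,285),c=(160,110,480,210)).items():
    k=2.5 if n=='c' else 4
    c=cv2.resize(im[y0:y1,x0:x1],None,fx=k,fy=k,interpolation=cv2.INTER_CUBIC)
    for x in range(x0,x1,20): cv2.line(c,(int((x-x0)*k),0),(int((x-x0)*k),8),(0,0,255),1);cv2.putText(c,str(x),(int((x-x0)*k),20),0,.4,(0,0,255))
    for y in range(-(-y0//20)*20,y1,20): cv2.line(c,(0,int((y-y0)*k)),(8,int((y-y0)*k)),(0,0,255),1);cv2.putText(c,str(y),(10,int((y-y0)*k)+4),0,.4,(0,0,255))
    cv2.imwrite(f"pics/crop_{n}.png",c)
```

```text
(no output)
```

View pics/crop_a.png

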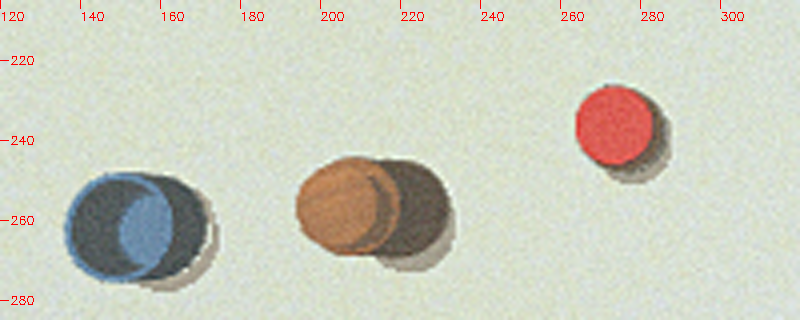

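View pics/crop_b.png

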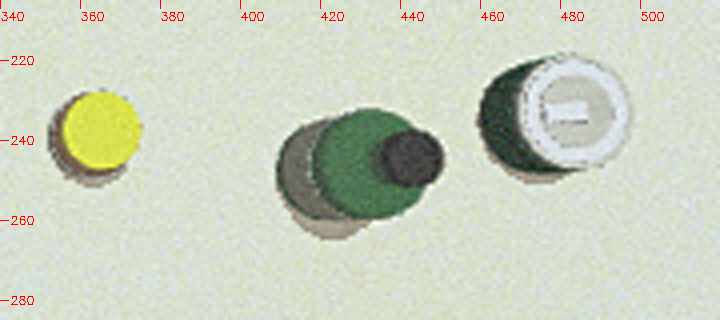

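View pics/crop_c.png

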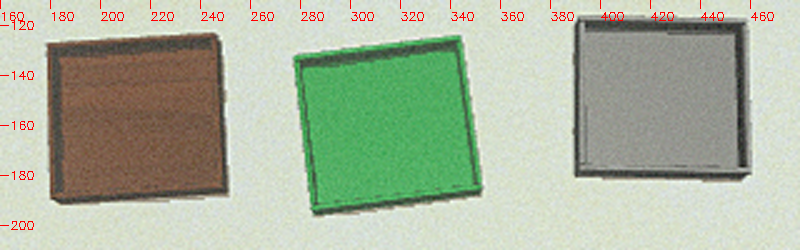

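The crops give these full-image pixels:

| Thing | Pixel |
|---|---|
| Cup rim | (149.7, 261.9) |
| Red cap | (273.5, 236.5) |
| Yellow cap | (365.5, 237.5) |
| Tin lid | (484, 233) |
| Mill knob / base | (205, 257) / (220, 257) |
| Oil cap / base | (442.7, 244.5) / (421, 248) |

The tray rim corners come from crop c.

```bash
cat > h.py <<'E'
import numpy as np,cv2,pickle
def ray(c,u,v,z):
    T=np.array(c["camera_from_world"]);f=200/np.tan(np.radians(c["fovy"]/2))
    d=T[:3,:3].T@np.array([(u-c["cx"])/f,-(v-c["cy"])/f,-1]);o=-T[:3,:3].T@T[:3,3]
    return (o+d*(z-o[2])/d[2])
def proj(c,p):
    T=np.array(c["camera_from_world"]);f=200/np.tan(np.radians(c["fovy"]/2))
    q=T[:3,:3]@np.array(p)+T[:3,3];return np.array([c["cx"]+f*q[0]/-q[2],c["cy"]-f*q[1]/-q[2]])
E
python3 - <<'E'
from h import *
np.set_printoptions(precision=4,suppress=True)
d=pickle.load(open("caps0.pkl","rb"));t=d["top"];s=d["scene"]
for n,u,v,z in [("cup",149.7,261.9,.06),("red",273.5,236.5,.076),("yel",365.5,237.5,.076),("tin",484,233,.06),("millknob",205,257,.14),("millbase",220,257,.02),("oilcap",442.7,244.5,.17),("oilbase",421,248,.02)]:
    p=ray(t,u,v,z);print(n,p,"scene px",proj(s,p))
for n,c in dict(brown=[(47,43),(218,34),(228,193),(53,201)],green=[(293,56),(460,37),(482,190),(314,210)],grey=[(577,18),(750,22),(750,175),(575,175)]).items():
    P=np.array([ray(t,a/2.5+160,b/2.5+110,.028) for a,b in c]);m=P.mean(0)
    e=P[1]-P[0]+P[2]-P[3];print(n,m,np.linalg.norm(np.roll(P,-1,0)-P,axis=1),"yaxis dir deg from -y",np.degrees(np.arctan2(e[0],-e[1])),"scene",proj(s,m-[0,0,.023]))
E
```

```text
cup [0.3792 0.3457 0.06  ] scene px [332.9224 121.0786]
red [0.4278 0.0932 0.076 ] scene px [311.2722 167.6475]
yel [ 0.4243 -0.0918  0.076 ] scene px [276.786  211.2618]
tin [ 0.4326 -0.3376  0.06  ] scene px [222.1384 294.578 ]
millknob [0.3871 0.2123 0.14  ] scene px [317.0471 122.8997]
millbase [0.3885 0.2128 0.02  ] scene px [317.6474 154.4168]
oilcap [ 0.4054 -0.218   0.17  ] scene px [235.7048 218.9616]
oilbase [ 0.4042 -0.2167  0.02  ] scene px [245.3831 258.081 ]
brown [0.6055 0.2278 0.028 ] [0.1505 0.1429 0.1509 0.1416] yaxis dir deg from -y 2.5002151064345237 scene [383.6588 175.7482]
green [0.5991 0.0091 0.028 ] [0.1482 0.1384 0.1462 0.1387] yaxis dir deg from -y 6.403119182725864 scene [354.1255 224.9879]
grey [ 0.6205 -0.2328  0.028 ] [0.1534 0.1381 0.1521 0.1416] yaxis dir deg from -y -1.081593122430113 scene [322.0205 302.2133]
```

Run:
```python
import cv2,numpy as np
im=np.clip(cv2.imread("pics/scene0.png").astype(float)*1.6,0,255).astype(np.uint8)
x0,y0,x1,y1,k=190,105,430,350,2.4
c=cv2.resize(im[y0:y1,x0:x1],None,fx=k,fy=k,interpolation=cv2.INTER_CUBIC)
for x in range(200,x1,20): cv2.putText(c,str(x),(int((x-x0)*k),12),0,.4,(0,0,255));cv2.line(c,(int((x-x0)*k),14),(int((x-x0)*k),20),(0,0,255))
for y in range(120,y1,20): cv2.line(c,(0,int((y-y0)*k)),(8,int((y-y0)*k)),(0,0,255));cv2.putText(c,str(y),(10,int((y-y0)*k)+4),0,.4,(0,0,255))
cv2.imwrite("pics/crop_s.png",c)
```

```text
(no output)
```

View pics/crop_s.png

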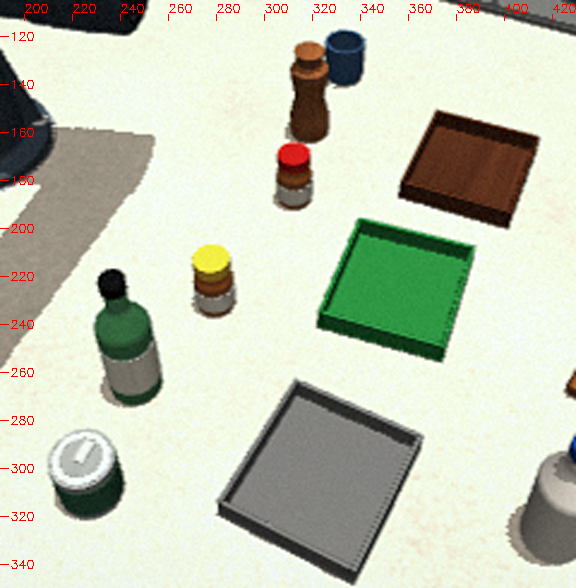

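The scene crop agrees with the top view to about 1 px: red cap at (311.7,168.7) and yellow cap at (277.9,212). The tin lid at (225.4,295.8) is 3 px off, so I'll check that one again with the wrist camera. I'll start with the red jar, using a closing line along x.

Request:
jog_arm:
  delta_pos:
    - [2.5,5,0]
    - [5,10,0]
    - [7.5,15,0]
    - [10,20,0]
    - [12.5,25,0]
    - [15,30,0]
    - [15.1,36,0]
    - [15.1,42,0]
    - [15.2,48,0]
    - [15.2,54,-1]
    - [15.2,60,-2]
    - [15.2,65.4,-2.3]
  turn: [8,16,24,32,40,48,56,64,64,64,64,64]
  grip: [0,0,0,0,0,0,0,0,0,0,0,0]

```text
time_s: 1.65
position: [0.4275, 0.0954, 0.1991]
tcp_rot: [[-0.004, 1.0, -0.001], [1.0, 0.004, 0.0], [0.0, -0.001, -1.0]]
force: [1.3, -0.2, -0.5]
opening: 0.996
grasp_force: 0.0
```

Run:
```python
from rig import *
from h import *
s=read_state();print(s["position"],s["tcp_rot"][:,1] if hasattr(s["tcp_rot"],'shape') else s["tcp_rot"])
c=capture("wrist");cv2.imwrite("pics/w1.png",c["color"]);pickle.dump(c,open("w1.pkl","wb"))
T=np.array(c["camera_from_world"]);f=200/np.tan(np.radians(c["fovy"]/2))
for p in [(.4278,.0932,.076),(.387,.2123,.14)]:
    q=T[:3,:3]@p+T[:3,3];x,y,z=q[0],-q[1],-q[2];r=np.hypot(x,y);k=f*np.arctan2(r,z)/r;print(c["cx"]+k*x,c["cy"]+k*y)
```

```text
[0.42751952 0.09539877 0.19905676] [ 9.99990356e-01  4.29235683e-03 -9.29711095e-04]
323.2885490053229 199.1145433340908
266.3351093605237 61.72208214268542
```

View pics/w1.png

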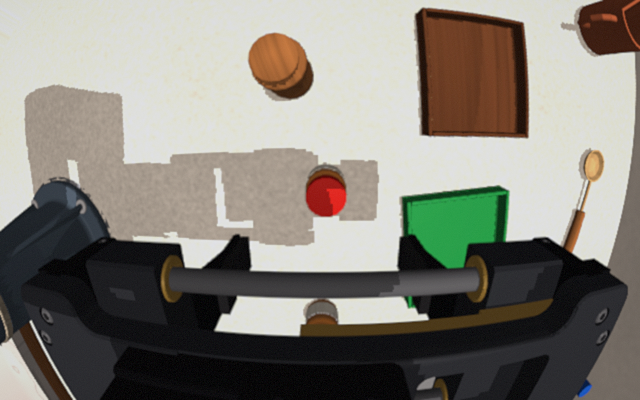

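In the wrist view the red cap is at (326,195) and was predicted at (323,199), so it sits about 2 mm further in +x and +y. The fingers are clear on both sides, so I'll descend and grip.

Request:
jog_arm:
  delta_pos:
    - [0.2,0.2,-3]
    - [0.2,0.2,-6]
    - [0.2,0.2,-9]
    - [0.2,0.2,-12]
    - [0.2,0.2,-14.5]
    - [0.2,0.2,-16.5]
    - [0.2,0.2,-17.5]
    - [0.2,0.2,-17.5]
    - [0.2,0.2,-17.5]
  turn: [0,0,0,0,0,0,0,0,0]
  grip: [0,0,0,0,0,0,0,0,0]

```text
time_s: 2.82
position: [0.4307, 0.0953, 0.0251]
tcp_rot: [[-0.004, 1.0, 0.001], [1.0, 0.004, -0.0], [-0.0, 0.001, -1.0]]
force: [-0.3, -0.2, -0.3]
opening: 0.999
grasp_force: 0.0
```

Request:
jog_arm:
  delta_pos:
    - [0,0,0]
    - [0,0,0]
    - [0,0,0]
    - [0,0,0]
    - [0,0,0]
    - [0,0,0]
    - [0,0,0]
    - [0,0,0]
  turn: [0,0,0,0,0,0,0,0]
  grip: [0.7,0.7,0.7,0.7,0.7,0.7,0.7,0.7]

```text
time_s: 3.82
position: [0.43, 0.0954, 0.0246]
tcp_rot: [[-0.004, 1.0, -0.0], [1.0, 0.004, -0.0], [-0.0, -0.0, -1.0]]
force: [-0.1, 0.2, 1.3]
opening: 0.497
grasp_force: 30.0
```

Request:
jog_arm:
  delta_pos:
    - [0,0,1]
    - [0,0,3]
    - [0,0,6]
    - [1.5,1.5,9]
    - [4,4,10]
    - [7,7,10]
    - [10,10,10]
    - [13,13,10]
    - [15.5,15,10]
    - [17,16.5,9]
    - [17.4,16.8,8]
    - [17.4,16.8,7]
  turn: [0,0,0,0,0,0,0,0,0,0,0,0]
  grip: [0.7,0.7,0.7,0.7,0.7,0.7,0.7,0.7,0.7,0.7,0.7,0.7]

```text
time_s: 5.32
position: [0.6033, 0.263, 0.0937]
tcp_rot: [[-0.004, 1.0, -0.002], [1.0, 0.004, -0.001], [-0.001, -0.002, -1.0]]
force: [-0.7, -0.5, -0.4]
opening: 0.494
grasp_force: 30.0
```

Request:
jog_arm:
  delta_pos:
    - [0,0,-2]
    - [0,0,-4]
    - [0,0,-5.3]
    - [0,0,-6]
    - [0,0,-6.2]
    - [0,0,-6.4]
    - [0,0,-6.4]
    - [0,0,-6.4]
  turn: [0,0,0,0,0,0,0,0]
  grip: [0.7,0.7,0.7,0.7,0.7,0.7,0.7,0.7]

```text
time_s: 6.32
position: [0.6045, 0.2635, 0.031]
tcp_rot: [[-0.004, 1.0, 0.001], [1.0, 0.004, 0.0], [0.0, 0.001, -1.0]]
force: [-0.3, 0.4, -1.6]
opening: 0.489
grasp_force: 30.0
```

Request:
jog_arm:
  delta_pos:
    - [0,0,-0.05]
    - [0,0,-0.1]
    - [0,0,-0.1]
  turn: [0,0,0]
  grip: [0.7,0.7,0.7]

```text
time_s: 6.7
position: [0.6043, 0.2634, 0.0296]
tcp_rot: [[-0.004, 1.0, 0.0], [1.0, 0.004, 0.0], [0.0, 0.0, -1.0]]
force: [1.3, 1.0, -1.0]
opening: 0.497
grasp_force: 30.0
```

Request:
jog_arm:
  delta_pos:
    - [0,0,-0.05]
    - [0,0,-0.1]
    - [0,0,-0.1]
  turn: [0,0,0]
  grip: [0.7,0.7,0.7]

```text
time_s: 7.08
position: [0.6043, 0.2634, 0.0296]
tcp_rot: [[-0.004, 1.0, 0.0], [1.0, 0.004, 0.0], [0.0, 0.0, -1.0]]
force: [-2.1, -0.5, 5.3]
opening: 0.502
grasp_force: 30.0
```

The force rose to 5 N, so the jar is on the tray floor. I'll release it and move to the yellow jar.

Request:
jog_arm:
  delta_pos:
    - [0,0,0]
    - [0,0,0]
    - [0,0,0]
    - [0,0,0]
    - [0,0,2]
    - [0,0,5]
    - [0,0,9]
    - [0,-2,11]
    - [-2,-7,11]
    - [-5,-12,11]
    - [-8,-17,11]
    - [-11,-22,11]
  turn: [0,0,0,0,0,0,0,0,0,0,0,0]
  grip: [0.25,0.25,0.25,0.25,0.25,0.25,0.25,0.1,0,0,0,0]

```text
time_s: 8.57
position: [0.4927, 0.041, 0.139]
tcp_rot: [[-0.004, 1.0, 0.0], [1.0, 0.004, -0.001], [-0.001, 0.0, -1.0]]
force: [0.4, -1.0, 0.1]
opening: 1.0
grasp_force: 0.0
```

Request:
jog_arm:
  delta_pos:
    - [-3,-5,0]
    - [-5,-10,0]
    - [-6.8,-13.4,0]
    - [-6.8,-13.4,0]
    - [-6.8,-13.4,0]
  turn: [0,0,0,0,0]
  grip: [0,0,0,0,0]

```text
time_s: 9.2
position: [0.4261, -0.0908, 0.1388]
tcp_rot: [[-0.003, 1.0, 0.0], [1.0, 0.003, 0.0], [0.0, 0.0, -1.0]]
force: [-0.3, 0.2, 1.5]
opening: 1.001
grasp_force: 0.0
```

```bash
cat >> h.py <<'E'
def fe(c,p):
    T=np.array(c["camera_from_world"]);f=200/np.tan(np.radians(c["fovy"]/2))
    q=T[:3,:3]@np.array(p)+T[:3,3];x,y,z=q[0],-q[1],-q[2];r=np.hypot(x,y);k=f*np.arctan2(r,z)/r
    return c["cx"]+k*x,c["cy"]+k*y
E
python3 - <<'E'
from rig import *
from h import *
c=capture("wrist");cv2.imwrite("pics/w2.png",c["color"])
print(read_state()["position"],fe(c,(.4243,-.0918,.076)),fe(c,(.426,-.091,.076)),fe(c,(.604,.263,.081)))
E
```

```text
[ 0.42629752 -0.09032981  0.13873048] (np.float64(320.3467225927568), np.float64(218.4676593840703)) (np.float64(322.55353114859577), np.float64(217.49237216683431)) (np.float64(505.020262976068), np.float64(-129.61253730476642))
```

View pics/w2.png

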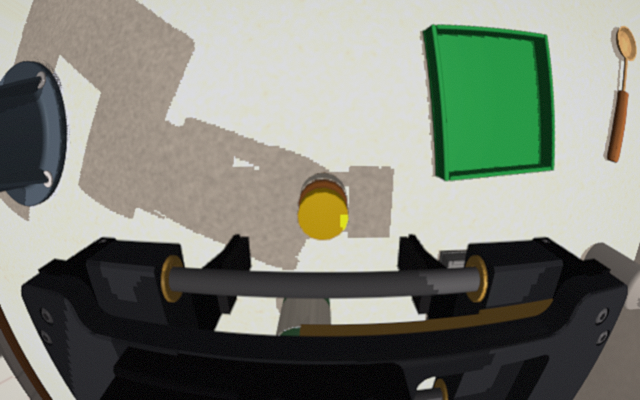

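The yellow cap is at (323,215), within about 2 px of the prediction of (322.5,217.5). I'll descend and grip.

Request:
jog_arm:
  delta_pos:
    - [0,0.1,-3]
    - [0,0.1,-6]
    - [0,0.1,-9]
    - [0,0.1,-10.5]
    - [0,0.1,-11.3]
    - [0,0.1,-11.3]
    - [0,0.1,-11.3]
    - [0,0.1,-11.3]
    - [0,0.1,-11.3]
    - [0,0.1,-11.3]
    - [0,0.1,-11.3]
    - [0,0.1,-11.3]
  turn: [0,0,0,0,0,0,0,0,0,0,0,0]
  grip: [0,0,0,0,0,0,0.7,0.7,0.7,0.7,0.7,0.7]

```text
time_s: 10.75
position: [0.4259, -0.0895, 0.0256]
tcp_rot: [[-0.004, 1.0, -0.001], [1.0, 0.004, 0.0], [0.0, -0.001, -1.0]]
force: [-1.9, -1.2, 2.1]
opening: 0.495
grasp_force: 30.0
```

Request:
jog_arm:
  delta_pos:
    - [0,0,1]
    - [0,0,3]
    - [0,0,6]
    - [1.5,2,9]
    - [4,5.5,10]
    - [6.5,9.5,10]
    - [9,13.5,10]
    - [11.5,17.5,10]
    - [14,21.5,10]
    - [16.5,25.5,10]
    - [18,28,10]
    - [18.1,28.3,9]
  turn: [0,0,0,0,0,0,0,0,0,0,0,0]
  grip: [0.7,0.7,0.7,0.7,0.7,0.7,0.7,0.7,0.7,0.7,0.7,0.7]

```text
time_s: 12.25
position: [0.6085, 0.1953, 0.1162]
tcp_rot: [[-0.007, 1.0, 0.003], [1.0, 0.007, 0.001], [0.001, 0.003, -1.0]]
force: [-0.1, -0.2, -1.6]
opening: 0.496
grasp_force: 30.0
```

Request:
jog_arm:
  delta_pos:
    - [0,0,-2]
    - [0,0,-4]
    - [0,0,-6]
    - [0,0,-7.3]
    - [0,0,-8]
    - [0,0,-8.3]
    - [0,0,-8.4]
    - [0,0,-8.5]
    - [0,0,-8.6]
    - [0,0,-8.6]
    - [0,0,-8.6]
  turn: [0,0,0,0,0,0,0,0,0,0,0]
  grip: [0.7,0.7,0.7,0.7,0.7,0.7,0.7,0.7,0.7,0.7,0.7]

```text
time_s: 13.62
position: [0.6077, 0.1935, 0.0307]
tcp_rot: [[-0.004, 1.0, 0.001], [1.0, 0.004, 0.0], [0.0, 0.001, -1.0]]
force: [-1.4, 0.1, 5.4]
opening: 0.494
grasp_force: 30.0
```

Request:
jog_arm:
  delta_pos:
    - [0,0,0]
    - [0,0,0]
    - [0,0,0]
    - [0,0,0]
    - [0,0,2]
    - [0,0,5]
    - [0,0,9]
    - [0,2,12]
    - [-1,6,12]
    - [-3,10,12]
    - [-6,14,12]
    - [-10,15.4,12]
  turn: [0,0,0,0,0,0,0,0,0,0,0,0]
  grip: [0.25,0.25,0.25,0.25,0.25,0.25,0.25,0.1,0,0,0,0]

```text
time_s: 15.12
position: [0.5073, 0.3499, 0.1512]
tcp_rot: [[-0.005, 1.0, 0.004], [1.0, 0.005, 0.002], [0.002, 0.004, -1.0]]
force: [-0.6, 0.2, -0.3]
opening: 0.999
grasp_force: 0.0
```

Request:
jog_arm:
  delta_pos:
    - [-4,0,0]
    - [-8,0,0]
    - [-11,0,0]
    - [-12.6,0,0]
    - [-12.6,0,0]
    - [-12.6,0,0]
  turn: [0,0,0,0,0,0]
  grip: [0,0,0,0,0,0]

```text
time_s: 15.88
position: [0.3831, 0.3479, 0.1501]
tcp_rot: [[-0.004, 1.0, 0.002], [1.0, 0.004, 0.001], [0.001, 0.003, -1.0]]
force: [0.8, 0.6, 0.9]
opening: 1.001
grasp_force: 0.0
```

Run:
```python
from rig import *
from h import *
c=capture("wrist");cv2.imwrite("pics/w3.png",c["color"])
print(read_state()["position"],fe(c,(.381,.347,.06)),fe(c,(.385,.347,.06)))
```

```text
[0.38309669 0.34778319 0.14989817] (np.float64(320.0568618758467), np.float64(208.04615115248433)) (np.float64(324.7355853637482), np.float64(208.05889803181861))
```

View pics/w3.png

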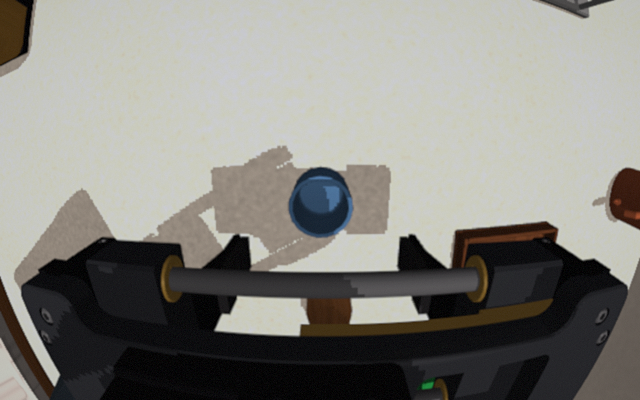

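The cup rim is centred at (320.5,206) and was predicted at (320,208), so I'll go 1.5 mm further in y. Then I descend and grip.

Request:
jog_arm:
  delta_pos:
    - [0,0.15,-3]
    - [0,0.15,-6]
    - [0,0.15,-9]
    - [0,0.15,-11.5]
    - [0,0.15,-12.6]
    - [0,0.15,-13]
    - [0,0.15,-13]
    - [0,0.15,-13]
    - [0,0.15,-13]
    - [0,0.15,-13]
    - [0,0.15,-13]
    - [0,0.15,-13]
  turn: [0,0,0,0,0,0,0,0,0,0,0,0]
  grip: [0,0,0,0,0,0,0,0.6,0.6,0.6,0.6,0.6]

```text
time_s: 17.42
position: [0.3812, 0.3489, 0.0197]
tcp_rot: [[-0.004, 1.0, -0.0], [1.0, 0.004, 0.0], [0.0, -0.0, -1.0]]
force: [-0.9, 0.0, 2.5]
opening: 0.622
grasp_force: 30.0
```

Request:
jog_arm:
  delta_pos:
    - [0,0,1]
    - [0,0,3]
    - [0,0,6]
    - [1,0,9.5]
    - [3,0,12.5]
    - [6,0,14]
    - [10,0,14]
    - [13,-2,14]
    - [15,-5,14]
    - [17,-9,14]
    - [18.5,-13,14]
    - [20,-17,14]
  turn: [0,0,0,0,0,0,0,0,0,0,0,0]
  grip: [0.6,0.6,0.6,0.6,0.6,0.6,0.6,0.6,0.6,0.6,0.6,0.6]

```text
time_s: 18.92
position: [0.5813, 0.1776, 0.1598]
tcp_rot: [[-0.004, 1.0, -0.0], [1.0, 0.004, -0.0], [-0.0, -0.0, -1.0]]
force: [0.6, 0.1, -1.8]
opening: 0.623
grasp_force: 30.0
```

Request:
jog_arm:
  delta_pos:
    - [0.6,-4,0]
    - [1.2,-8,0]
    - [1.6,-12,0]
    - [1.8,-15,-1]
    - [1.8,-16.9,-3]
    - [1.8,-16.9,-5]
    - [1.8,-16.9,-7.5]
    - [1.8,-16.9,-10]
    - [1.8,-16.9,-12]
    - [1.8,-16.9,-12.8]
    - [1.8,-16.9,-13.2]
    - [1.8,-16.9,-13.4]
  turn: [0,0,0,0,0,0,0,0,0,0,0,0]
  grip: [0.6,0.6,0.6,0.6,0.6,0.6,0.6,0.6,0.6,0.6,0.6,0.6]

```text
time_s: 20.42
position: [0.5997, 0.0098, 0.0261]
tcp_rot: [[-0.004, 1.0, 0.001], [1.0, 0.004, -0.0], [-0.0, 0.001, -1.0]]
force: [0.4, 0.4, -0.9]
opening: 0.626
grasp_force: 30.0
```

Request:
jog_arm:
  delta_pos:
    - [0,0,-0.1]
    - [0,0,-0.2]
    - [0,0,-0.25]
    - [0,0,-0.25]
  turn: [0,0,0,0]
  grip: [0.6,0.6,0.6,0.6]

```text
time_s: 20.92
position: [0.5997, 0.0098, 0.0248]
tcp_rot: [[-0.004, 1.0, 0.001], [1.0, 0.004, -0.0], [-0.0, 0.001, -1.0]]
force: [-1.9, -0.1, 6.8]
opening: 0.624
grasp_force: 30.0
```

Request:
jog_arm:
  delta_pos:
    - [0,0,0]
    - [0,0,0]
    - [0,0,0]
    - [0,0,0]
    - [0,0,2]
    - [0,0,5]
    - [0,0,9]
    - [0,-2,13]
    - [0,-6,17]
    - [0,-11,19]
    - [-1,-16,19]
    - [-3,-21,19]
  turn: [0,0,0,0,0,0,0,0,-8,-16,-24,-30]
  grip: [0.22,0.22,0.22,0.22,0.22,0.22,0.22,0.1,0,0,0,0]

```text
time_s: 22.42
position: [0.5695, -0.2018, 0.2135]
tcp_rot: [[0.499, 0.866, 0.002], [0.866, -0.499, -0.001], [0.0, 0.002, -1.0]]
force: [0.2, -0.7, -0.5]
opening: 0.999
grasp_force: 0.0
```

Request:
jog_arm:
  delta_pos:
    - [-3,-4,0]
    - [-6,-8,0]
    - [-9.5,-11,0]
    - [-12.5,-13,0]
    - [-13.3,-13.5,0]
    - [-13.3,-13.5,0]
    - [-13.3,-13.5,0]
  turn: [0,0,0,0,0,0,0]
  grip: [0,0,0,0,0,0,0]

```text
time_s: 23.3
position: [0.4372, -0.3344, 0.2131]
tcp_rot: [[0.496, 0.869, 0.001], [0.869, -0.496, 0.0], [0.0, 0.0, -1.0]]
force: [0.7, -0.2, -0.4]
opening: 0.999
grasp_force: 0.0
```

Run:
```python
from rig import *
from h import *
c=capture("wrist");cv2.imwrite("pics/w4.png",c["color"])
print(read_state()["position"],*[fe(c,p) for p in((.436,-.336,.06),(.441,-.336,.06),(.436,-.331,.06))])
```

```text
[ 0.43726623 -0.33433633  0.21305673] (np.float64(322.8976771254689), np.float64(191.7275809655386)) (np.float64(327.0324510795619), np.float64(189.43956249184433)) (np.float64(320.53132141774637), np.float64(187.7118625633396))
```

View pics/w4.png

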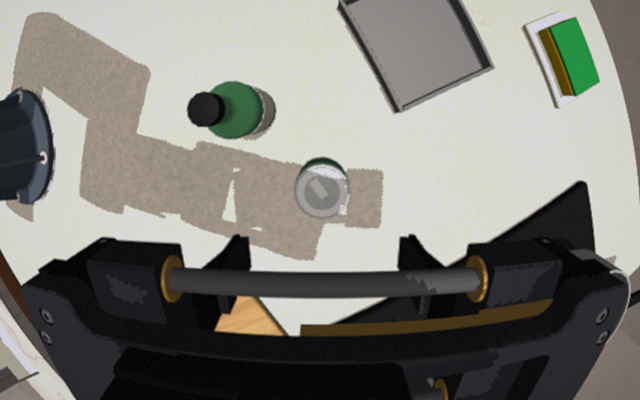

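The tin lid is at (321.5,191), about 1 px from the prediction, and the oil bottle is well clear on the left. I'll descend and grip.

Request:
jog_arm:
  delta_pos:
    - [-0.1,-0.1,-3.5]
    - [-0.1,-0.1,-7]
    - [-0.1,-0.1,-10.5]
    - [-0.1,-0.1,-14]
    - [-0.1,-0.1,-17]
    - [-0.1,-0.1,-18.8]
    - [-0.1,-0.1,-19.5]
    - [-0.1,-0.1,-19.5]
    - [-0.1,-0.1,-19.5]
  turn: [0,0,0,0,0,0,0,0,0]
  grip: [0,0,0,0,0,0,0,0,0]

```text
time_s: 24.48
position: [0.4359, -0.3367, 0.019]
tcp_rot: [[0.496, 0.868, 0.001], [0.868, -0.496, -0.002], [-0.001, 0.002, -1.0]]
force: [0.7, -0.7, -0.3]
opening: 0.999
grasp_force: 0.0
```

Request:
jog_arm:
  delta_pos:
    - [0,0,0]
    - [0,0,0]
    - [0,0,0]
    - [0,0,0]
    - [0,0,0]
  turn: [0,0,0,0,0]
  grip: [0.6,0.6,0.6,0.6,0.6]

```text
time_s: 25.1
position: [0.435, -0.336, 0.0182]
tcp_rot: [[0.496, 0.868, -0.001], [0.868, -0.496, 0.0], [0.0, -0.001, -1.0]]
force: [-0.3, 0.5, 3.2]
opening: 0.686
grasp_force: 30.0
```

Request:
jog_arm:
  delta_pos:
    - [0,0,1]
    - [0,0,3]
    - [0,0,6]
    - [1,0.5,9]
    - [3.5,1.5,11]
    - [6.5,3.3,11]
    - [9.5,5,11]
    - [12.5,6.7,11]
    - [15.5,8.4,11]
    - [17.8,9.8,11]
    - [18.5,10.3,10]
    - [18.5,10.3,8.5]
  turn: [0,0,0,0,0,0,0,0,0,0,0,0]
  grip: [0.6,0.6,0.6,0.6,0.6,0.6,0.6,0.6,0.6,0.6,0.6,0.6]

```text
time_s: 26.6
position: [0.62, -0.2328, 0.1023]
tcp_rot: [[0.496, 0.868, -0.0], [0.868, -0.496, -0.0], [-0.0, -0.0, -1.0]]
force: [0.8, -0.4, -2.8]
opening: 0.684
grasp_force: 30.0
```

Request:
jog_arm:
  delta_pos:
    - [0,0,-2]
    - [0,0,-4]
    - [0,0,-6]
    - [0,0,-7.2]
    - [0,0,-7.7]
    - [0,0,-7.9]
    - [0,0,-8]
    - [0,0,-8.1]
    - [0,0,-8.15]
    - [0,0,-8.15]
  turn: [0,0,0,0,0,0,0,0,0,0]
  grip: [0.6,0.6,0.6,0.6,0.6,0.6,0.6,0.6,0.6,0.6]

```text
time_s: 27.85
position: [0.6208, -0.2334, 0.0233]
tcp_rot: [[0.496, 0.868, 0.001], [0.868, -0.496, -0.001], [-0.0, 0.002, -1.0]]
force: [-0.6, -0.2, 5.6]
opening: 0.686
grasp_force: 30.0
```

Request:
jog_arm:
  delta_pos:
    - [0,0,0]
    - [0,0,0]
    - [0,0,0]
    - [0,0,0]
    - [0,0,2]
    - [0,0,6]
    - [0,0,11]
    - [0,-2,16]
    - [0,-7,20]
    - [-4,-12,20]
    - [-8,-17,20]
    - [-12,-22,20]
  turn: [0,0,0,0,0,0,0,0,0,0,0,0]
  grip: [0.17,0.17,0.17,0.17,0.17,0.17,0.17,0.1,0,0,0,0]

```text
time_s: 29.35
position: [0.5027, -0.4502, 0.2235]
tcp_rot: [[0.496, 0.868, 0.001], [0.868, -0.496, -0.002], [-0.001, 0.002, -1.0]]
force: [-0.6, -1.3, -0.6]
opening: 0.996
grasp_force: 0.0
```

Request:
jog_arm:
  delta_pos:
    - [-4,-3,0]
    - [-8,-6,0]
    - [-12,-9,0]
    - [-15,-11,0]
    - [-15,-11,0]
    - [-15,-11,0]
  turn: [0,0,0,0,0,0]
  grip: [0,0,0,0,0,0]

```text
time_s: 30.1
position: [0.3541, -0.5585, 0.2225]
tcp_rot: [[0.497, 0.868, 0.001], [0.868, -0.497, -0.0], [0.0, 0.001, -1.0]]
force: [-0.6, -0.9, 0.1]
opening: 0.999
grasp_force: 0.0
```

Run:
```python
from rig import *
import cv2,numpy as np
a=capture("top")["color"][90:300,120:520];b=capture("scene")["color"][105:345,180:440]
a=cv2.resize(a,(800,420)[:2]);b=cv2.resize(b,(0,0),fx=2,fy=2)
cv2.imwrite("pics/t5.png",np.clip(a*1.7,0,255));cv2.imwrite("pics/s5.png",np.clip(b*1.6,0,255))
```

```text
[ WARN:0@0.585] global loadsave.cpp:1063 imwrite_ Unsupported depth image for selected encoder is fallbacked to CV_8U.
```

View pics/t5.png

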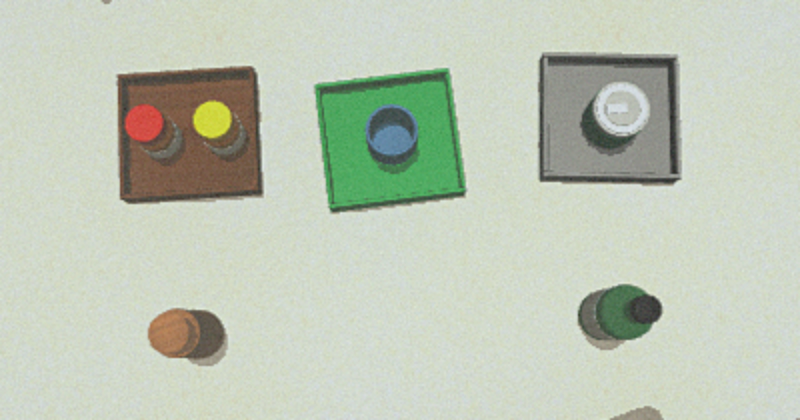

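View pics/s5.png

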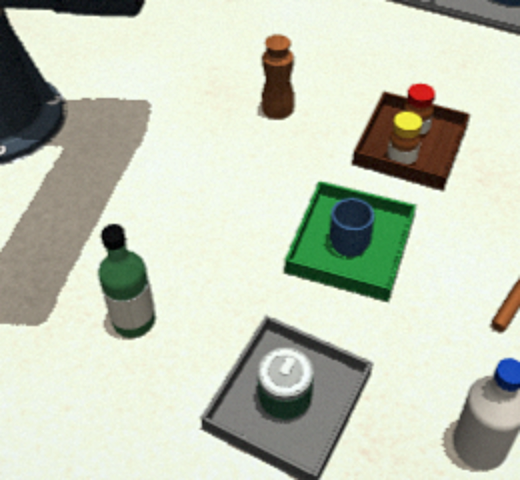

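Both views show everything upright in its tray: red cap at (145,122) and yellow cap (212,119) in brown, cup (391,134) in green, and tin (620,110) in grey. The mill and oil bottle haven't moved.

```bash
python3 -c "
from rig import *
print(hand_in())"
```

```text
the job is handed in; nothing more can be done
None
```

Both spice jars, the cup and the tin are standing upright in their trays, the mill and oil bottle haven't moved, and the job was handed in at about 30 s; the judge's verdict was not shown.

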